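# Refit the strainer and ring nut of the suction trap

### The arm

A 7-joint arm with a two-finger parallel gripper is mounted at the origin on a cart in front of the work surface, level with it; the furniture and walls round the work are solid. World frame = base frame: x ahead of the robot, y to its left, z up, the work surface at z = 0. Lengths are in mm, angles in rad, forces in N, time in s.
With the tool pointing down it reaches from about 425 to 950 mm from the base axis. Payload 4.7 kg.
Tool frame: the origin (TCP) lies on the front face of the gripper's body, between the roots of the fingers; the fingertips stand 70 mm ahead of it and the grasp point (between the pads) lies 51 mm ahead of it; z points along the fingers, y is the direction in which the jaws open and shut (so a half turn about z gives the same grasp; the last joint's range is limited). The gripper opens to 87 mm and grips with 3 to 60 N. Pads are 19 mm wide; open, the fingers measure 117 mm over their backs; the gripper's body (75 mm by 190 mm) begins 51 mm behind the grasp point.
Start: joints at [-1.317, 0.469, -0.049, 1.532, 0.024, 1.141, -0.082], TCP at [188.315, 648.213, 292.273] pointing down, gripper open.
Joint ranges: [-2.59, 2.59], [-0.33, 1.99], [-1.39, 1.29], [0.1, 2.45], [-1.04, 4.18], [0.21, 1.99], [-2.66, 2.66]. Speed limits (rad/s): [2.57, 2.57, 3.14, 3.14, 3.14, 3.14, 3.14].

### API

Orientations are given as [roll, pitch, yaw] about the fixed x, y, z axes, in that order (R = Rz(yaw) Ry(pitch) Rx(roll)).
In Python, from rig import * gives the robot as it stands. The module is installed in compiled form; this text tells all that it offers.
- The arm moves only by the tool arm_command, never from a script. Its argument "plan" is a list of rows, each a list of 5 numbers: the shift along the tool's x, y, z in mm, then the turn about the tool's z in degrees, then the opening, from -1 (shut) to 1 (fully open). A call has 1 to 12 rows; each row shifts and turns the commanded pose from where the row before left it, along the tool's axes as they then stand; what a row does not reach is not made up. A row lasts 1/8 s, in which the tool goes at most 62.5 mm and 10.7 degrees, less where a joint would pass 70% of its speed; a pose out of reach is approached as far as the arm can. A call with a gripper value outside its range is refused whole. The fingers move at their own pace and stop on an object; the grip force is fixed at half the most. Time passes only in rows, so rows that do not move let the fingers close. It gives the time, the measured TCP pose, the force and the opening at its end, in the units of the state.
- read_state(): the state, without advancing time (a new reading comes with each control period).
- read_camera(name): name is "scene" or "top" or "wrist"; returns a dict with "color" (420x560x3 uint8, red, green, blue), "fov_y" (degrees; the focal length in pixels is half the picture's height over the tangent of half this angle, whatever the lens; pixels are square), "cx", "cy" (the principal point, pixels), "eye" and "attitude" of the camera in the world; the wrist camera has in their place "mount" (4x4, takes a point from camera to tool coordinates, whose origin is the TCP and whose axes are the flange's). Camera axes: x right, y down, z forward; pixel columns grow to the right and rows downward; lengths in mm; the calibration is good to about 2 mm. The wrist camera is an equidistant fisheye: a pixel r from the principal point sees the ray r / f radians off the axis. A picture is of the moment at which its call begins: read the wrist's pose just before it. There is no depth.
- job_done(): hands the job in, once; it reports no verdict.
Trained networks look in the newest picture that a camera, given by its name, has taken for a name from the list of things; names that differ only in an ending like _2 or _b are one class to them, and where a whole thing is asked for, a point or a joint stands for the part that bears it (a point fixed in the world has none). Each returns a list of dicts, best first, with "score" (0 to 1); they miss things now and then, are a little off and sometimes report something else, mostly with a low value. They report only what shows in the picture. A call takes as long as a camera call. They do not tell look-alikes from the thing itself.
- boxes_of(name, camera): "at" ([x, y, z] in mm, in world coordinates, good to about 4 mm: the middle of the surface that is visible of it).
- tip_of(name, camera): "at" ([x, y, z] in mm, in world coordinates, good to about 4 mm: a listed point, or the origin of a listed thing).
The state is a dict: "time_s": time; "joint_positions": joint angles; "joint_velocities": joint speeds; "effort": joint torques, N m; "ee_pos": TCP position; "eef_rot": TCP orientation; "ft_force": force on the tool from outside, world axes, zero at the start; "wrist_torque": the same for the moment, N m; "opening": finger opening in mm.
Only numpy, scipy, OpenCV 4.12 (cv2) and the standard library are available. Lean on these libraries where they do the work, as an engineer would, in place of code of your own. Each camera call takes 0.05 s, during which the arm holds its last target.

### The job

The suction trap bolted to the worktop has been rinsed out and must be closed again. Lay the steel strainer disk, blue grip upwards, into the trap's open mouth so that it drops in and lies flat on its seal, then put the black ring nut over it and screw it down clockwise by feel until it clamps the strainer firmly: hand-tight, never forced, without leaning hard on the parts. Do not disturb the small dropper bottle, the glass dish or the bur block standing around it.

Things in the scene. Friction and masses are not known exactly. Their poses are not given: they have to be found in the camera images.
- trap: Suction trap, pale grey pot fixed to the worktop; origin at the centre of its underside, z up. Foot 92 mm across, body 74 mm across up to z 58 mm, two hose inlets low on its +x side, neck 48 mm across (54.6 over the outside thread) up to the rim at z 95 mm. Mouth bore 42 mm; in it a red rubber seal, 3.0 to 5.4 mm below the rim (worn differently each time, to be felt).
- mouth (a point): Centre of the trap's mouth in the plane of its rim; axes as the trap. The strainer enters with 1 mm clearance all round at any yaw; lying on the seal its underside is 3.0 to 5.4 mm below the rim, its top 0.6 to 3 mm above it.
- thread_entry (a point): Top of one of three blue dots on the trap's shoulder, 36 mm below the rim, 34 mm off the axis, 14 deg counterclockwise of the trap's x axis; the others 120 deg apart. Nut lugs let down over the dots enter the right-hand 3-start thread (lead 21 mm a turn; its top ends start 14 deg clockwise of the dots): they rest on it, nut underside about 16 mm below the rim.
- strainer_centre (a point): Loose strainer, half-way up, 10 mm above its underside: perforated steel disk 40 mm across, 6 mm thick, lower edge chamfered 1 mm; on top a blue upright finger grip 20 mm long (own x), 9 mm wide (own y), from 6 to 20 mm above the underside. About 50 g. z up out of the grip; lies flat on the worktop, grip up.
- ring_centre (a point): Loose ring nut, on its axis, 12.5 mm above its underside: black metal, ribbed, 64 mm over 16 flats (one square to its own x), 25 mm tall, about 150 g; 33 mm hole in its 4 mm top flange (the strainer's grip passes), skirt 56.8 mm inside, open side down, z up. Three stub lugs inside at 0, 120, 240 deg from its own x axis, each under a white dash on top.
- ring_nut: The ring nut again, origin at the centre of its underside. Lightly pushed, it turns freely clockwise (seen from above) down the thread, 3.34 mm a radian, until its flange lies on the strainer: 15 to 65 deg past the start of the thread, depending on the seal; it then sinks no more. Underside then 18 to 20.4 mm below the rim. Started away from the dots it needs up to 120 deg more.
- nut_lug (a point): Tip of one lug of the ring nut: stub 3 mm thick, 25 mm from the axis along the nut's own x, 6.2 mm above its underside. After the flange lies on the strainer the lugs take up about 1.5 mm of play (0.45 rad); then the nut clamps, about 90 N a radian: 15 to 25 N is hand-tight, over 40 N forced. The torque, about 0.2 N m at 20 N, is felt only while turning; the clamping stays.
- bond_bottle: small dark dropper bottle with a white cap, 23 mm across, 55 mm tall, standing loose; origin at the centre of its underside. Leave alone.
- dappen_dish: small glass dish, 32 mm across, 22 mm tall, standing loose; origin at the centre of its underside. Leave alone.
- bur_block: white block with rotary burs standing in it, 34 x 62 x 34 mm, loose; origin at the centre of its underside. Leave alone.
Things that resemble listed ones, but are neither listed nor needed, are in the scene too. Of the things like the ring_nut, leave any that is pink; of the rest the larger one is meant.

How it is judged (in metres and radians):
On the way, in this order (a step that is already met when the one before it is completed fails the run):
1. the strainer lies flat on the seal in the mouth, let go, with the ring nut not yet on (z of strainer_centre in the frame of mouth between 0.0025 and 0.0075 m and horizontal distance between strainer_centre and mouth below 0.0025 m and angle between strainer_centre's own z axis and vertical below 0.06 rad and contact force between the fingers and strainer below 0.05 N and distance between ring_centre and mouth above 0.06 m), for 0.2 s.
2. the ring nut is on the neck with its lugs under the thread starts (horizontal distance between ring_centre and mouth below 0.003 m and z of ring_centre in the frame of mouth below -0.0042 m and angle between ring_centre's own z axis and vertical below 0.08 rad), for 0.1 s.
At the end, for the whole second after the job is handed in: The strainer lies flat in the mouth (centred within 2.5 mm, tilt under 0.06 rad, on its seal); the ring nut is screwed on, level (0.06 rad) and centred (3 mm), its centre at least 5 mm below the rim, at rest, and clamps the strainer with more than 10 N (z of strainer_centre in the frame of mouth between 0.0025 and 0.0075 m and horizontal distance between strainer_centre and mouth below 0.0025 m and angle between each of strainer_centre, ring_centre's own z axis and vertical below 0.06 rad and horizontal distance between ring_centre and mouth below 0.003 m and z of ring_centre in the frame of mouth below -0.005 m and contact force between ring_nut and strainer above 10 N and linear speed of ring_nut below 0.01 m/s and angular speed of ring_nut below 0.1 rad/s); the robot touches nothing.
It fails at once if the strainer is pressed on the trap's rim or walls with more than 25 N (contact force between strainer and trap above 25 N).
It fails at once if the ring nut is pressed or wrenched on the trap with more than 60 N (contact force between ring_nut and trap above 60 N).
It fails at once if the ring nut is overtightened: it squeezes the strainer with more than 40 N (contact force between ring_nut and strainer above 40 N).
It fails at once if the dropper bottle, the glass dish or the bur block is pushed more than 20 mm from its place or tipped (distance of any of bond_bottle, dappen_dish, bur_block from where it was at the start of the episode above 0.02 m or angle between any of bond_bottle, dappen_dish, bur_block's own z axis and vertical above 0.3 rad).
It also fails if it takes over 70 s, if anything falls off the work surface, if the arm or the gripper's body presses on something with over 40 N, if the wrist force passes 120 N, or if a joint passes its speed limit or range.

## Working session

There is one attempt and no reset: what is moved stays moved. The work goes in short steps, Python scripts to look and compute and a tool call to move; the robot and the scene stay as the last step left them, time stands still between calls to the robot, and variables do not carry over. Pictures are saved under pics/ and viewed, and the job is handed in when it is done.

Besides the shell and the picture viewer there is one more tool, called after "Emit:" as name([rows], argument=value, ...), one row to a line, values as JSON. arm_command: Moves the arm, as the interface text tells. Its arguments: {"type":"object","properties":{"plan":{"type":"array"}},"required":["plan"]}

```bash
mkdir -p pics; python3 - <<'E'
from rig import *
import cv2, numpy as np
s=read_state()
for k,v in s.items(): print(k,np.round(v,3))
for c in ["scene","top","wrist"]:
    d=read_camera(c); cv2.imwrite(f"pics/{c}0.png",d["color"][:,:,::-1])
    print(c,d["fov_y"],d["cx"],d["cy"],{k:np.round(d[k],3).tolist() for k in("eye","attitude","mount") if k in d})
for n in ["trap","mouth","thread_entry","strainer_centre","ring_centre","ring_nut","nut_lug","bond_bottle","dappen_dish","bur_block"]:
    for c in ["scene","top","wrist"]:
        print(n,c,[(np.round(q["at"],1).tolist(),round(q["score"],2)) for q in tip_of(n,c)])
E
```

```text
time_s 0.0
joint_positions [-1.317  0.469 -0.049  1.534  0.024  1.141 -0.082]
joint_velocities [ 0.002  0.    -0.001  0.     0.     0.     0.001]
effort [-0.0000e+00 -5.0798e+01 -8.1000e-02 -2.3615e+01 -6.1000e-02  3.8000e-02
  0.0000e+00]
ee_pos [188.213 647.759 291.199]
eef_rot [-3.14   0.     2.859]
ft_force [ 0.623 -0.739  0.792]
wrist_torque [-0.017  0.031  0.021]
opening 87.013
scene 52.48258129736246 270.2888405409401 216.89895248277674 {'eye': [70.189, -315.454, 537.581], 'attitude': [-2.123, 0.014, -0.739]}
top 46.9314611912034 279.28072954818236 205.406399095335 {'eye': [446.43, 239.632, 933.593], 'attitude': [-3.039, -0.026, -1.577]}
wrist 65.70646984690485 279.7585979729032 208.1638329348055 {'mount': [[0.002, -0.97, -0.245, 66.12], [1.0, 0.002, 0.0, -0.675], [-0.0, -0.245, 0.97, -93.242], [0.0, 0.0, 0.0, 1.0]]}
trap scene [([568.2, 192.2, -3.1], 0.75)]
trap top [([562.9, 193.5, 95.1], 0.36)]
trap wrist []
mouth scene [([569.8, 194.9, 91.9], 0.56)]
mouth top [([567.5, 195.1, 94.4], 0.57)]
mouth wrist []
thread_entry scene [([591.8, 208.3, 61.2], 0.75)]
thread_entry top [(
[... 578 characters left out ...]
0.86), ([436.1, 300.3, -1.1], 0.56), ([524.5, 76.7, -1.3], 0.52)]
ring_nut wrist []
nut_lug scene [([437.2, 45.1, 4.3], 0.78), ([403.8, 170.0, -0.2], 0.73), ([410.4, 307.1, 6.1], 0.72), ([514.2, 63.9, 5.9], 0.57)]
nut_lug top [([436.6, 49.1, 4.6], 0.97), ([412.0, 310.8, 8.2], 0.68)]
nut_lug wrist []
bond_bottle scene [([401.3, 225.2, -0.1], 0.52)]
bond_bottle top [([408.0, 224.4, -0.7], 0.53)]
bond_bottle wrist []
dappen_dish scene [([403.1, 169.5, 5.7], 0.67)]
dappen_dish top [([403.5, 176.3, 0.3], 0.51)]
dappen_dish wrist []
bur_block scene [([666.2, 112.9, 3.1], 0.63)]
bur_block top [([436.8, 46.0, 5.8], 0.68), ([667.6, 110.0, -2.2], 0.62), ([568.5, 193.4, 95.9], 0.31)]
bur_block wrist []
```

View pics/scene0.png

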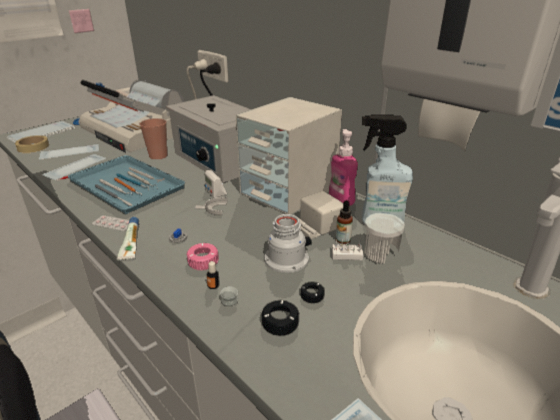

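View pics/top0.png

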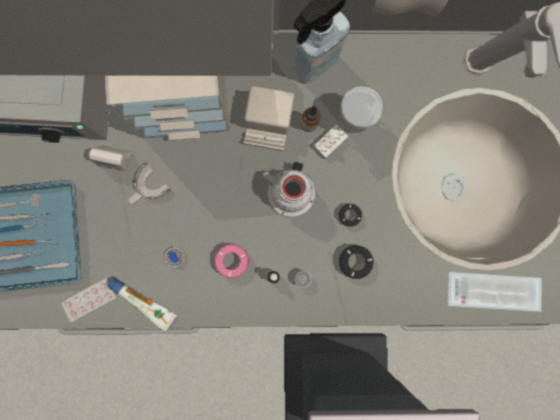

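View pics/wrist0.png

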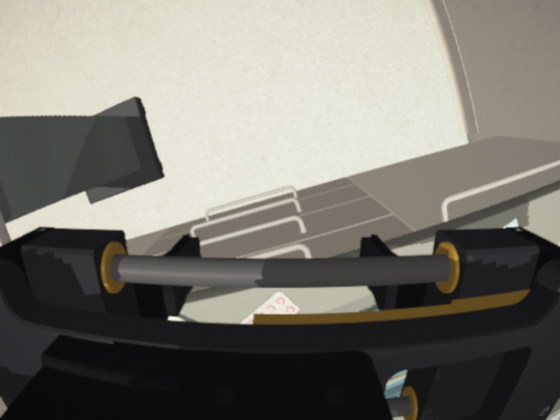

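The tall view shows the trap at about (287,245) in the scene picture. The large black ring is at (280,317), with a small black decoy at (312,292) and the pink one at (203,256). The strainer, with its blue grip, is at (178,235). I'll move over the strainer first.

Emit:
arm_command([
  [-39, -19, 10, 0, 1],
  [-39, -19, 10, 0, 1],
  [-39, -19, 10, 0, 1],
  [-39, -19, 10, 0, 1],
  [-39, -19, 10, 0, 1],
  [-39, -19, 10, 0, 1],
  [-39, -19, 10, 0, 1],
  [-39, -19, 10, 0, 1],
  [0, 0, 0, 0, 1],
])

```text
time_s: 2.78
ee_pos: [448.9, 411.1, 211.5]
eef_rot: [-3.139, 0.002, 2.851]
ft_force: [-0.5, 0.9, 0.4]
opening: 87.0
```

```bash
cat > h.py <<'E'
from rig import *
import cv2, numpy as np
from scipy.spatial.transform import Rotation as R
np.set_printoptions(suppress=True,precision=2)
def st():
    s=read_state(); p=np.array(s["ee_pos"],float); r=R.from_euler("xyz",s["eef_rot"]).as_matrix()
    print("t %.2f pos %s rot %s F %s M %s open %.1f q6 %.3f"%(s["time_s"],p.round(1),np.round(s["eef_rot"],3),np.round(s["ft_force"],1),np.round(s["wrist_torque"],2),s["opening"],s["joint_positions"][6]))
    return p,r
def snap(c,name):
    d=read_camera(c); cv2.imwrite(f"pics/{name}.png",np.ascontiguousarray(d["color"][:,:,::-1])); d["f"]=210/np.tan(np.radians(d["fov_y"]/2)); return d
def pose(d,p=None,r=None):
    if "mount" in d:
        m=np.array(d["mount"]); return r@m[:3,:3], p+r@m[:3,3]
    return R.from_euler("xyz",d["attitude"]).as_matrix(), np.array(d["eye"])
def ray(d,u,v):
    x,y=u-d["cx"],v-d["cy"]; 
    if "mount" in d:
        rr=np.hypot(x,y); th=rr/d["f"]; k=np.sin(th)/max(rr,1e-9); return np.array([x*k,y*k,np.cos(th)])
    return np.array([x/d["f"],y/d["f"],1.])
def toz(d,u,v,z,p=None,r=None):
    A,e=pose(d,p,r); w=A@ray(d,u,v); return e+w*(z-e[2])/w[2]
def proj(d,X,p=None,r=None):
    A,e=pose(d,p,r); c=A.T@(np.array(X,float)-e)
    if "mount" in d:
        n=np.hypot(c[0],c[1]); th=np.arctan2(n,c[2]); return d["cx"]+c[0]/n*th*d["f"], d["cy"]+c[1]/n*th*d["f"]
    return d["cx"]+d["f"]*c[0]/c[2], d["cy"]+d["f"]*c[1]/c[2]
def nets(names,cams):
    for n in names:
        for c in cams: print(n,c,[(np.round(q["at"],1).tolist(),round(q["score"],2)) for q in tip_of(n,c)])
def save(d,p,r,name): np.savez(f"pics/{name}.npz",p=p,r=r,**{k:d[k] for k in d})
def load(name):
    z=np.load(f"pics/{name}.npz"); d={k:z[k] for k in z.files}; return d,d.pop("p"),d.pop("r")
def rows(p,r,tgt): print("tool shift",(r.T@(np.array(tgt)-p)).round(1))
E
python3 - <<'E'
from h import *
p,r=st(); d=snap("wrist","w1"); save(d,p,r,"w1"); nets(["strainer_centre"],["wrist"])
E
```

```text
t 2.77 pos [448.9 411.1 211.5] rot [-3.14  0.    2.85] F [-0.5  0.9  0.4] M [ 0.01  0.01 -0.02] open 87.0 q6 0.481
strainer_centre wrist [([446.5, 413.4, 15.7], 0.93)]
```

View pics/w1.png

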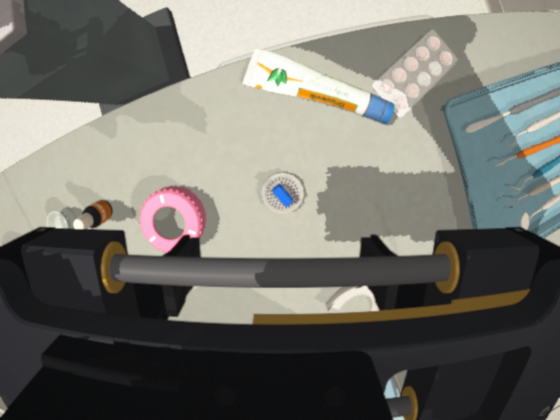

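The strainer is clear at about (283,192), with its blue grip running diagonally. I'll measure its centre and yaw next.

```bash
python3 - <<'E'
from h import *
d,p,r=load("w1"); im=d["color"].astype(int)
m=((im[:,:,2]-im[:,:,0]>60)).astype(np.uint8); m[:,:240]=0;m[:,330:]=0;m[:165]=0;m[225:]=0
ys,xs=np.nonzero(m); print(len(xs),xs.mean(),ys.mean())
P=np.array([toz(d,x,y,19,p,r)[:2] for x,y in zip(xs,ys)]); c=P.mean(0)
w,v=np.linalg.eigh(np.cov((P-c).T)); print("grip",c,np.degrees(np.arctan2(v[1,1],v[0,1])),np.sqrt(12*w))
(rc,sz,an)=cv2.minAreaRect(np.float32(P*10));print(np.array(rc)/10,np.array(sz)/10,an)
# rim ellipse fit: non-bg
big=cv2.resize(d["color"][160:225,250:320],None,fx=8,fy=8,interpolation=cv2.INTER_CUBIC)
for a in np.linspace(0,2*np.pi,60,endpoint=False):
    u,vv=proj(d,[c[0]+20*np.cos(a),c[1]+20*np.sin(a),6],p,r); cv2.circle(big,(int((u-250+.5)*8),int((vv-160+.5)*8)),1,(255,0,0),-1)
cv2.imwrite("pics/w1c.png",big[:,:,::-1])
E
```

```text
250 282.244 195.336
grip [443.89 413.81] -156.8513611821215 [ 9.99 20.26]
[444.11 413.97] [20.61 10.26] 27.718402862548828
```

View pics/w1c.png

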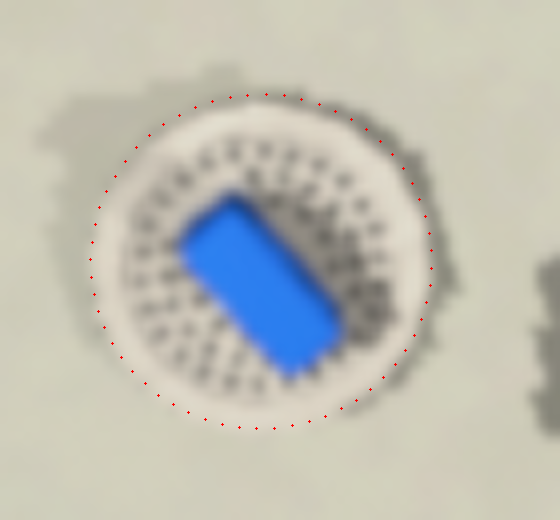

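```bash
python3 - <<'E'
from h import *
d,p,r=load("w1")
q=lambda a,b,z:toz(d,a/8+250-.5,b/8+160-.5,z,p,r)
A=[q(235,192,19.5),q(180,245,20),q(290,380,20),q(343,330,19.5)]
for a in A: print(a)
e=A[2]-A[1]; f=A[3]-A[0]; g=A[0]-A[1]; h=A[3]-A[2]
for x in(e,f,g,h): print(np.degrees(np.arctan2(x[1],x[0]))%180,np.linalg.norm(x))
print(r[:,0],np.degrees(np.arctan2(r[1,0],r[0,0])))
c=np.array([444.2,413.9,211.5-100]); rows(p,r,c)
E
```

```text
[432.59 414.01  19.5 ]
[436.51 406.45  20.  ]
[454.89 413.84  20.  ]
[451.14 421.16  19.5 ]
21.927858517115173 19.80762448892074
21.094479791510192 19.87769327078929
117.39658924149951 8.531618633029423
117.1171502075706 8.237963819707712
[-0.96  0.29 -0.  ] 163.35462036548577
tool shift [  5.5   1.6 100. ]
```

Emit:
arm_command([
  [5.1, 1.6, 30, 0, -0.2],
  [0, 0, 20, -10, -0.2],
  [0, 0, 20, -10, -0.2],
  [0, 0, 20, -10, -0.2],
  [0, 0, 20, -10, -0.2],
  [0, 0, 12, 0, -0.2],
  [0, 0, 0, 0, -0.2],
  [0, 0, 0, 0, -0.2],
])

```text
time_s: 3.88
ee_pos: [441.1, 419.0, 91.0]
eef_rot: [3.141, 0.001, -2.727]
ft_force: [-0.8, -0.7, 0.3]
opening: 35.2
```

```bash
python3 - <<'E'
from h import *
p,r=st(); d=snap("wrist","w2"); save(d,p,r,"w2"); nets(["strainer_centre"],["wrist"]); print(np.degrees(np.arctan2(r[1,0],r[0,0])))
rows(p,r,[444,413.9,79])
E
```

```text
t 3.88 pos [441.1 419.   91. ] rot [ 3.14  0.   -2.73] F [-0.8 -0.7  0.3] M [0.04 0.02 0.04] open 35.2 q6 1.048
strainer_centre wrist [([445.5, 416.3, 13.0], 0.86)]
-156.2378793999541
tool shift [-0.6 -5.8 12. ]
```

View pics/w2.png

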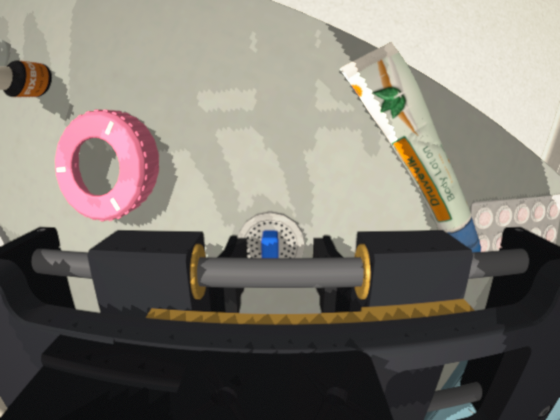

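The jaws straddle the blue grip, which sits at (270,243) between fingers at 235 and 325. The axes are aligned, but the grip is about 6 mm off to the -y side, which matches the computed shift.

Emit:
arm_command([
  [-0.6, -5.8, 4, 0, -0.2],
  [0, 0, 4, 0, -0.2],
  [0, 0, 4.5, 0, -0.2],
  [0, 0, 0, 0, -0.2],
  [0, 0, 0, 0, -0.2],
])

```text
time_s: 4.6
ee_pos: [443.9, 413.2, 77.7]
eef_rot: [3.141, -0.0, -2.726]
ft_force: [0.5, 0.8, -0.5]
opening: 34.6
```

```bash
python3 - <<'E'
from h import *
p,r=st(); d=snap("wrist","w3"); save(d,p,r,"w3"); rows(p,r,[444,413.9,79])
E
```

```text
t 4.60 pos [443.9 413.2  77.7] rot [ 3.14 -0.   -2.73] F [ 0.5  0.8 -0.5] M [ 0.09  0.04 -0.01] open 34.6 q6 1.055
tool shift [-0.4  0.6 -1.3]
```

View pics/w3.png

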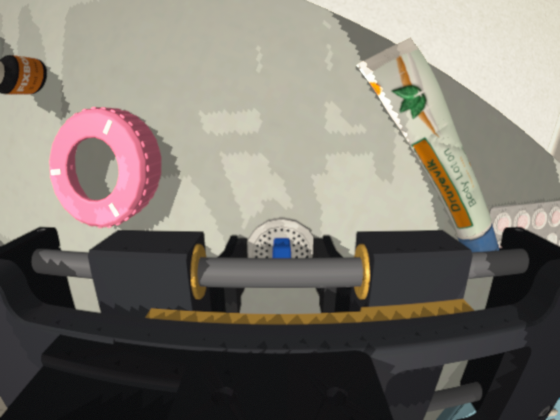

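The grip is centred now, at about 281. I'll close and lift.

Emit:
arm_command([
  [0, 0, 0, 0, -1],
  [0, 0, 0, 0, -1],
  [0, 0, 0, 0, -1],
  [0, 0, 0, 0, -1],
  [0, 0, -10, 0, -1],
  [0, 0, -30, 0, -1],
  [0, 0, -40, 0, -1],
  [0, 0, -40, 0, -1],
  [0, 0, -20, 0, -1],
  [0, 0, 0, 0, -1],
])

```text
time_s: 5.9
ee_pos: [444.6, 413.8, 220.1]
eef_rot: [3.14, 0.004, -2.726]
ft_force: [0.2, -0.5, -1.2]
opening: 8.9
```

```bash
python3 - <<'E'
from h import *
p,r=st(); d=snap("wrist","w4"); save(d,p,r,"w4"); snap("scene","s4")
E
```

```text
t 5.90 pos [444.6 413.8 220.1] rot [ 3.14  0.   -2.73] F [ 0.2 -0.5 -1.2] M [ 0.04  0.03 -0.01] open 8.9 q6 1.091
```

View pics/w4.png

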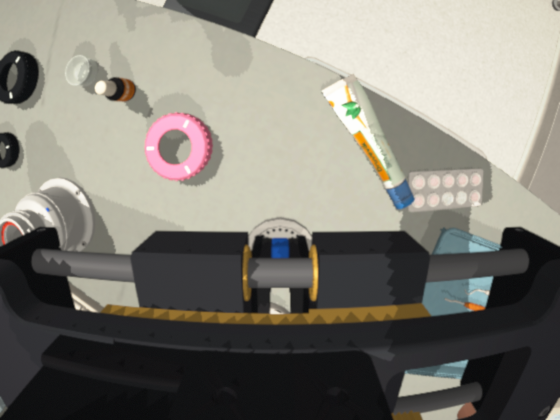

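The strainer is held with 8.9 mm opening. I'll carry it above the trap and measure the mouth with the wrist camera.

Emit:
arm_command([
  [0, 0, -35, 0, -1],
  [0, 0, -35, 0, -1],
  [-10, -36, 0, 0, -1],
  [-10, -36, 0, 0, -1],
  [-10, -36, 0, 0, -1],
  [-10, -36, 0, 0, -1],
  [-10, -36, 0, 0, -1],
  [-10, -36, 0, 0, -1],
  [-10, -34, 0, 0, -1],
  [0, 0, 0, 0, -1],
  [0, 0, 0, 0, -1],
  [0, 0, 0, 0, -1],
])

```text
time_s: 7.5
ee_pos: [607.9, 214.1, 287.1]
eef_rot: [3.141, -0.001, -2.724]
ft_force: [-0.3, -0.5, -0.4]
opening: 8.7
```

```bash
python3 - <<'E'
from h import *
p,r=st(); d=snap("wrist","w5"); save(d,p,r,"w5"); nets(["mouth","thread_entry"],["wrist"])
E
```

```text
t 7.50 pos [607.9 214.1 287.1] rot [ 3.14 -0.   -2.72] F [-0.3 -0.5 -0.4] M [0.03 0.03 0.03] open 8.7 q6 1.553
mouth wrist [([566.6, 193.1, 90.9], 0.74), ([434.9, 44.7, 12.1], 0.19)]
thread_entry wrist [([594.3, 209.6, 58.3], 0.73)]
```

View pics/w5.png

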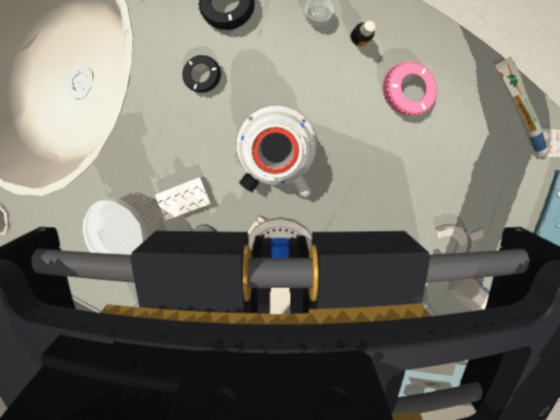

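View pics/s4.png

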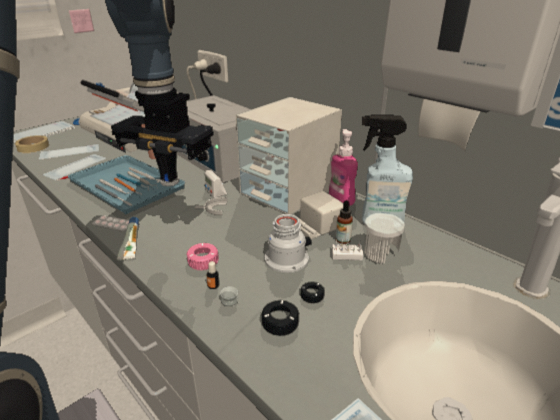

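The mouth shows at (276,150) in the wrist view, and the trap's surroundings are clear. I'll overlay the trap model to refine the centre.

```bash
cat >> h.py <<'E'
def overlay(name,c,out,circs,box,s=8,pts=()):
    d,p,r=load(name); x0,y0,x1,y1=box
    im=cv2.resize(np.ascontiguousarray(d["color"][y0:y1,x0:x1]),None,fx=s,fy=s,interpolation=cv2.INTER_CUBIC)
    def dot(X,col,rad=1):
        u,v=proj(d,X,p,r); cv2.circle(im,(int((u-x0+.5)*s),int((v-y0+.5)*s)),rad,col,-1)
    for R_,z,col in circs:
        for a in np.linspace(0,2*np.pi,90,endpoint=False): dot([c[0]+R_*np.cos(a),c[1]+R_*np.sin(a),z],col)
    for X in pts: dot(X,(255,0,255),4)
    cv2.imwrite(f"pics/{out}.png",im[:,:,::-1])
E
python3 - <<'E'
from h import *
d,p,r=load("w5"); im=d["color"].astype(int)
m=((im[:,:,0]-im[:,:,1]>70)&(im[:,:,0]>120)).astype(np.uint8); m[:,:230]=0;m[:,330:]=0;m[:100]=0;m[200:]=0
ys,xs=np.nonzero(m); print(len(xs),xs.min(),xs.max(),ys.min(),ys.max())
cs,_=cv2.findContours(m,cv2.RETR_EXTERNAL,cv2.CHAIN_APPROX_NONE); c=max(cs,key=len)[:,0]
for z in (95,92,90): 
    P=np.array([toz(d,x,y,z,p,r)[:2] for x,y in c]); print(z,cv2.minEnclosingCircle(np.float32(P)),cv2.fitEllipse(np.float32(P)))
overlay("w5",(567.2,194),"w5c",[(24,95,(0,0,255)),(21,95,(0,255,0)),(37,58,(255,0,0)),(46,0,(255,255,0))],(225,95,325,195),6)
E
```

```text
613 252 298 128 172
95 ((566.4628295898438, 190.5384521484375), 20.24954605102539) ((566.5689086914062, 190.72955322265625), (38.96650314331055, 39.71050262451172), 61.88837432861328)
92 ((566.6632080078125, 190.58258056640625), 20.46240234375) ((566.7705078125, 190.77572631835938), (39.37611770629883, 40.127933502197266), 61.888362884521484)
90 ((566.7969360351562, 190.61215209960938), 20.604290008544922) ((566.9048461914062, 190.8065185546875), (39.649192810058594, 40.40623092651367), 61.888057708740234)
```

View pics/w5c.png

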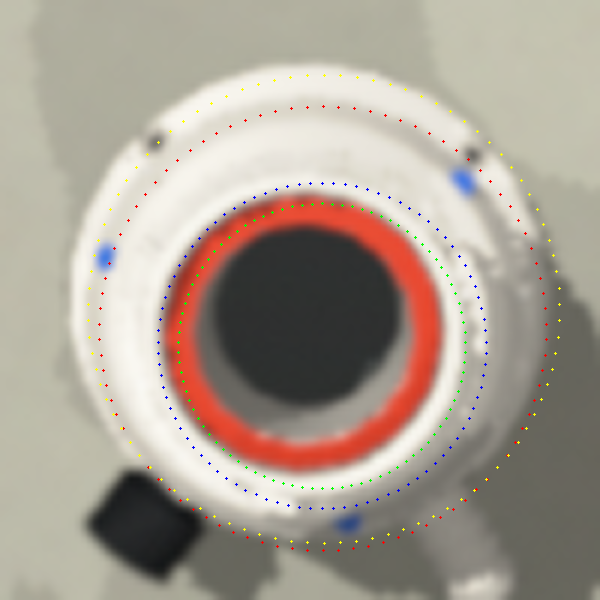

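```bash
python3 - <<'E'
from h import *
d,p,r=load("w5"); rows(p,r,[566.7,190.7,183])
for a in [(464,181),(105,257),(348,523)]:
    X=toz(d,225+a[0]/6-.5,95+a[1]/6-.5,59,p,r); e=X[:2]-[566.7,190.7]; print(X,np.hypot(*e),np.degrees(np.arctan2(e[1],e[0]))%120)
p,r=st(); 
E
```

```text
tool shift [ 47.   -4.8 104.1]
[535.15 204.91  59.  ] 34.59884604384025 35.759414725794784
[570.36 156.22  59.  ] 34.67808913650919 36.060464453172344
[594.84 210.86  59.  ] 34.61521898128148 35.61387440509164
t 7.65 pos [608.3 213.6 287.7] rot [ 3.14 -0.   -2.73] F [-0.9 -0.2 -1.2] M [ 0.05  0.03 -0.06] open 8.8 q6 1.553
```

Emit:
arm_command([
  [16, -1.6, 0, 0, -1],
  [16, -1.6, 25, 0, -1],
  [15, -1.6, 35, 0, -1],
  [0, 0, 30, 0, -1],
  [0, 0, 14, 0, -1],
  [0, 0, 0, 0, -1],
  [0, 0, 0, 0, -1],
  [0, 0, 0, 0, -1],
])

```text
time_s: 8.65
ee_pos: [568.5, 189.6, 185.0]
eef_rot: [-3.142, 0.002, -2.726]
ft_force: [0.6, 0.6, -0.7]
opening: 8.5
```

```bash
python3 - <<'E'
from h import *
p,r=st(); d=snap("wrist","w6"); save(d,p,r,"w6"); d=snap("scene","s6"); save(d,p,r,"s6")
d=snap("top","t6"); save(d,p,r,"t6")
z=p[2]-77.7
x0=(566.7,190.7)
overlay("w6",x0,"w6c",[(24,95,(0,0,255)),(37,58,(255,0,0)),(46,0,(255,255,0))],(225,170,335,250),7)
overlay("s6",x0,"s6c",[(24,95,(0,0,255)),(37,58,(255,0,0)),(46,0,(255,255,0))],(240,180,340,280),6)
E
```

```text
t 8.65 pos [568.5 189.6 185. ] rot [-3.14  0.   -2.73] F [ 0.6  0.6 -0.7] M [ 0.01  0.03 -0.05] open 8.5 q6 1.551
```

View pics/w6c.png

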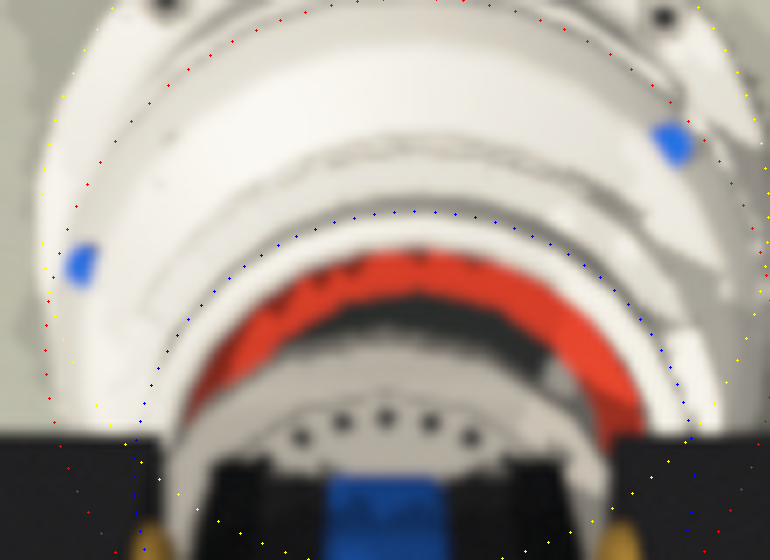

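View pics/s6c.png

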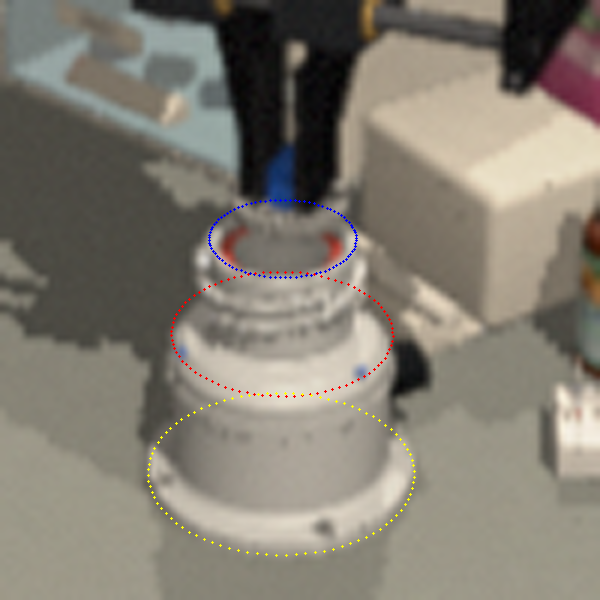

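```bash
python3 - <<'E'
from h import *
d,p,r=load("w6"); print(p)
z=p[2]-77.7+6
def fit(tx,ty): return (p+r@np.array([tx,ty,0]))[:2]
for i,(a,b) in enumerate([(0,0),(0,-.6)]):
    c=fit(a,b); overlay("w6",c,f"w6d{i}",[(20,z,(255,0,0)),(20,z-5,(0,255,0))],(225,170,335,250),7)
E
```

```text
[568.51 189.6  184.95]
```

View pics/w6d1.png

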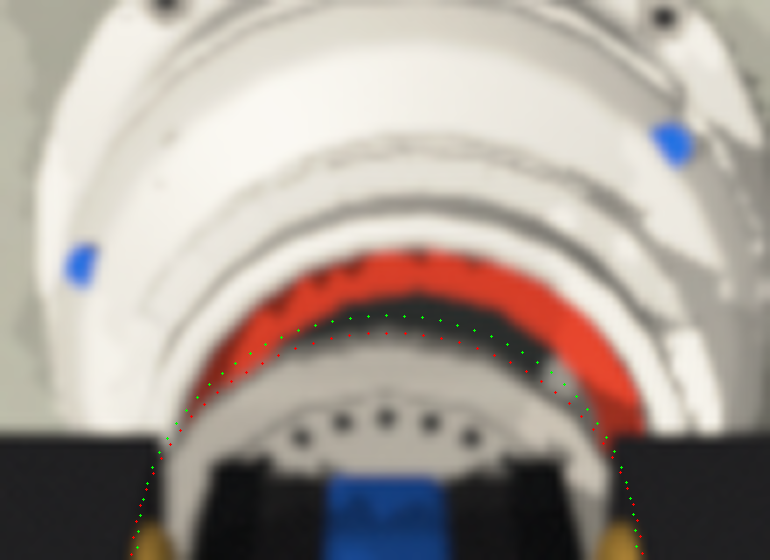

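Emit:
arm_command([
  [2, 2.3, 0, 0, -1],
  [0, 0, 7, 0, -1],
  [0, 0, 0, 0, -1],
  [0, 0, 0, 0, -1],
  [0, 0, 0, 0, -1],
  [0, 0, 0, 0, -1],
])

```text
time_s: 9.55
ee_pos: [565.1, 190.6, 176.8]
eef_rot: [3.141, 0.0, -2.726]
ft_force: [-0.2, 0.9, -0.3]
opening: 8.4
```

```bash
python3 - <<'E'
from h import *
p,r=st(); d=snap("wrist","w7"); save(d,p,r,"w7"); d=snap("scene","s7"); save(d,p,r,"s7")
z=p[2]-77.7+6
c=(p+r@np.array([-.8,-.6,0]))[:2]; print(c)
overlay("w7",c,"w7c",[(20,z,(255,0,0)),(24,95,(0,0,255)),(21,95,(0,255,0))],(225,170,335,250),7)
overlay("s7",c,"s7c",[],(240,180,340,280),6)
E
```

```text
t 9.55 pos [565.1 190.6 176.8] rot [ 3.14  0.   -2.73] F [-0.2  0.9 -0.3] M [0.09 0.08 0.02] open 8.4 q6 1.546
[566.1  190.36]
```

View pics/w7c.png

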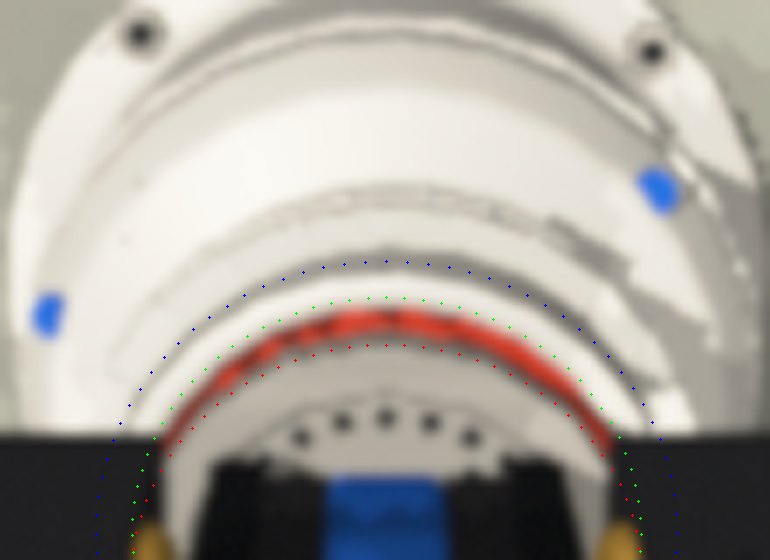

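View pics/s7c.png

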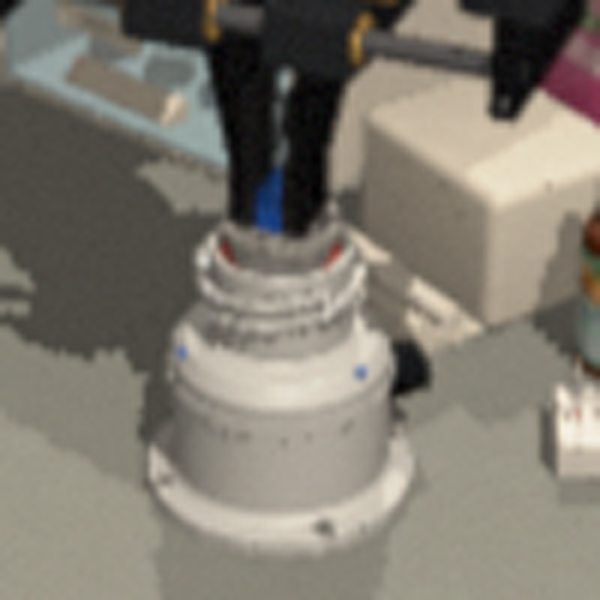

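The disk and bore arcs are concentric sideways. In tool x the mouth sits about 0.9 mm lower, so I'll correct that and feel my way down.

Emit:
arm_command([
  [-0.9, 0, 0, 0, -1],
  [0, 0, 1, 0, -1],
  [0, 0, 1, 0, -1],
  [0, 0, 1, 0, -1],
  [0, 0, 0, 0, -1],
  [0, 0, 0, 0, -1],
])

```text
time_s: 10.4
ee_pos: [565.9, 190.9, 173.7]
eef_rot: [3.142, -0.0, -2.726]
ft_force: [-0.6, -0.9, -0.6]
opening: 8.6
```

```bash
python3 - <<'E'
from h import *
p,r=st(); d=snap("wrist","w8"); save(d,p,r,"w8")
z=p[2]-77.7+6
c=(p+r@np.array([-.8,-.6,0]))[:2]; print(c)
overlay("w8",c,"w8c",[(20,z,(255,0,0)),(24,95,(0,0,255)),(21,95,(0,255,0))],(225,170,335,250),7)
E
```

```text
t 10.40 pos [565.9 190.9 173.7] rot [ 3.14 -0.   -2.73] F [-0.6 -0.9 -0.6] M [ 0.07  0.02 -0.02] open 8.6 q6 1.546
[566.84 190.69]
```

View pics/w8c.png

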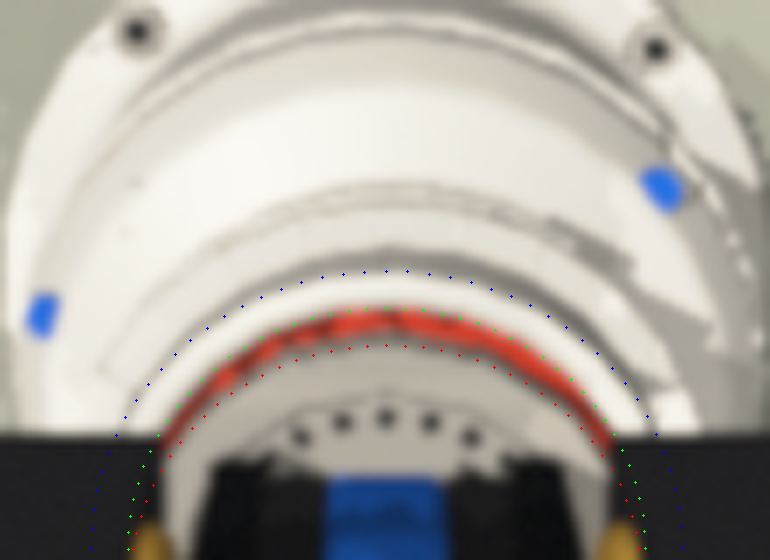

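Bore and disk are concentric with the model now, so I'll lower the strainer in.

Emit:
arm_command([
  [0, 0, 0.7, 0, -1],
  [0, 0, 0.7, 0, -1],
  [0, 0, 0.6, 0, -1],
  [0, 0, 0, 0, -1],
  [0, 0, 0, 0, -1],
])

```text
time_s: 11.08
ee_pos: [565.9, 190.9, 171.7]
eef_rot: [3.141, 0.0, -2.726]
ft_force: [-0.5, -0.7, -0.5]
opening: 8.7
```

```bash
python3 - <<'E'
from h import *
for i in range(3):
    p,r=st(); d=snap("wrist","w9")
E
```

```text
t 11.07 pos [565.9 190.9 171.7] rot [ 3.14  0.   -2.73] F [-0.5 -0.7 -0.5] M [ 0.07  0.05 -0.01] open 8.7 q6 1.545
t 11.12 pos [565.9 190.9 171.8] rot [ 3.14  0.   -2.73] F [ 1.1 -0.2 -1. ] M [ 0.03  0.01 -0.04] open 9.0 q6 1.546
t 11.18 pos [565.9 190.9 171.8] rot [ 3.14  0.   -2.73] F [ 0.9  0.6 -1.2] M [0.09 0.05 0.04] open 8.4 q6 1.545
```

No contact at bottom z ≈ 94, just past the rim. Lowering further.

Emit:
arm_command([
  [0, 0, 0.7, 0, -1],
  [0, 0, 0.7, 0, -1],
  [0, 0, 0, 0, -1],
  [0, 0, 0, 0, -1],
])

```text
time_s: 11.72
ee_pos: [565.9, 190.9, 170.3]
eef_rot: [3.142, -0.0, -2.726]
ft_force: [-0.9, 0.4, -0.5]
opening: 8.8
```

```bash
python3 - <<'E'
from h import *
p,r=st(); d=snap("wrist","w9");p,r=st()
E
```

```text
t 11.72 pos [565.9 190.9 170.3] rot [ 3.14 -0.   -2.73] F [-0.9  0.4 -0.5] M [0.04 0.03 0.02] open 8.8 q6 1.545
t 11.78 pos [565.9 190.9 170.4] rot [ 3.14  0.   -2.73] F [-0.2 -0.4 -0.4] M [ 0.06  0.   -0.04] open 8.7 q6 1.545
```

Emit:
arm_command([
  [0, 0, 0.7, 0, -1],
  [0, 0, 0.7, 0, -1],
  [0, 0, 0, 0, -1],
  [0, 0, 0, 0, -1],
])

```text
time_s: 12.28
ee_pos: [565.9, 190.9, 168.9]
eef_rot: [3.142, 0.0, -2.726]
ft_force: [-0.5, 0.5, -1.4]
opening: 8.4
```

```bash
python3 - <<'E'
from h import *
p,r=st(); d=snap("wrist","w9");save(d,p,r,"w9");p,r=st()
c=(p+r@np.array([-.8,-.6,0]))[:2]; print(c)
overlay("w9",c,"w9c",[(21,95,(0,255,0))],(225,170,335,250),7)
E
```

```text
t 12.28 pos [565.9 190.9 168.9] rot [ 3.14  0.   -2.73] F [-0.5  0.5 -1.4] M [ 0.04 -0.03 -0.03] open 8.4 q6 1.545
t 12.32 pos [565.9 190.9 168.9] rot [ 3.14 -0.   -2.73] F [-0.3  0.  -0.5] M [ 0.07 -0.01 -0.02] open 8.3 q6 1.545
[566.84 190.68]
```

View pics/w9c.png

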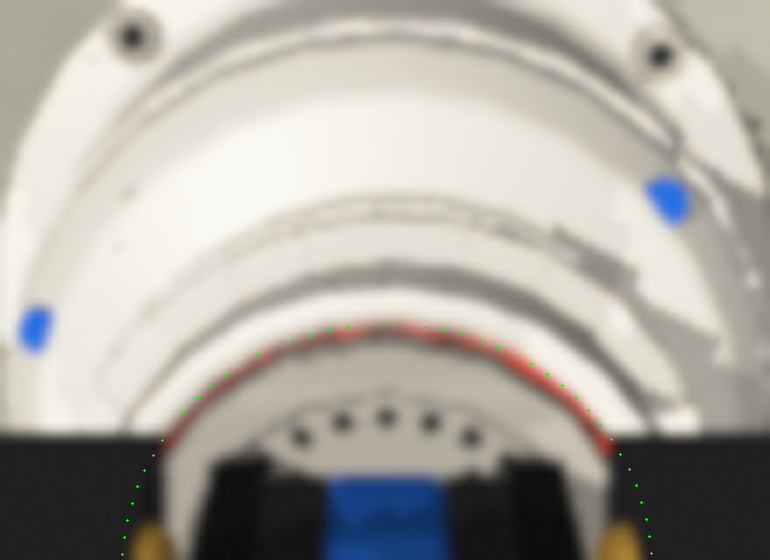

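The disk has entered the bore, with its rim inside the circle all round. I'll keep going down to the seal.

Emit:
arm_command([
  [0, 0, 0.5, 0, -1],
  [0, 0, 0.5, 0, -1],
  [0, 0, 0, 0, -1],
  [0, 0, 0, 0, -1],
])

```text
time_s: 12.82
ee_pos: [565.9, 190.9, 168.5]
eef_rot: [3.142, 0.0, -2.726]
ft_force: [-2.7, -0.9, 5.5]
opening: 8.9
```

```bash
python3 - <<'E'
from h import *
p,r=st(); d=snap("wrist","w9");p,r=st()
E
```

```text
t 12.82 pos [565.9 190.9 168.5] rot [ 3.14  0.   -2.73] F [-2.7 -0.9  5.5] M [-0.11  0.46 -0.01] open 8.9 q6 1.545
t 12.88 pos [565.9 190.9 168.5] rot [ 3.14  0.   -2.73] F [-2.8 -0.4  5.2] M [-0.18  0.47  0.08] open 8.6 q6 1.545
```

Contact: 5 N at underside ≈ 4 mm below the rim, within the seal range. I'll release and lift.

Emit:
arm_command([
  [0, 0, -0.4, 0, -1],
  [0, 0, 0, 0, -0.5],
  [0, 0, 0, 0, -0.5],
  [0, 0, 0, 0, -0.5],
  [0, 0, -15, 0, -0.5],
  [0, 0, -30, 0, -0.5],
  [-20, 0, -30, 0, 0],
  [-24, 0, -30, 0, 0.5],
  [0, 0, 0, 0, 1],
  [0, 0, 0, 0, 1],
  [0, 0, 0, 0, 1],
])

```text
time_s: 14.25
ee_pos: [605.0, 208.1, 272.2]
eef_rot: [3.141, -0.003, -2.726]
ft_force: [0.9, -0.3, -1.3]
opening: 63.5
```

```bash
python3 - <<'E'
from h import *
p,r=st(); d=snap("wrist","w10"); save(d,p,r,"w10"); d=snap("scene","s10");save(d,p,r,"s10")
nets(["strainer_centre"],["wrist","scene"])
overlay("w10",(566.8,190.7),"w10c",[(20,97,(255,0,0)),(24,95,(0,0,255))],(225,95,325,195),6)
overlay("s10",(566.8,190.7),"s10c",[],(240,180,340,280),6)
E
```

```text
t 14.25 pos [605.  208.1 272.2] rot [ 3.14 -0.   -2.73] F [ 0.9 -0.3 -1.3] M [0.06 0.07 0.04] open 63.5 q6 1.557
strainer_centre wrist [([567.2, 193.2, 104.4], 0.57)]
strainer_centre scene [([567.4, 188.6, 102.7], 0.74)]
```

View pics/w10c.png

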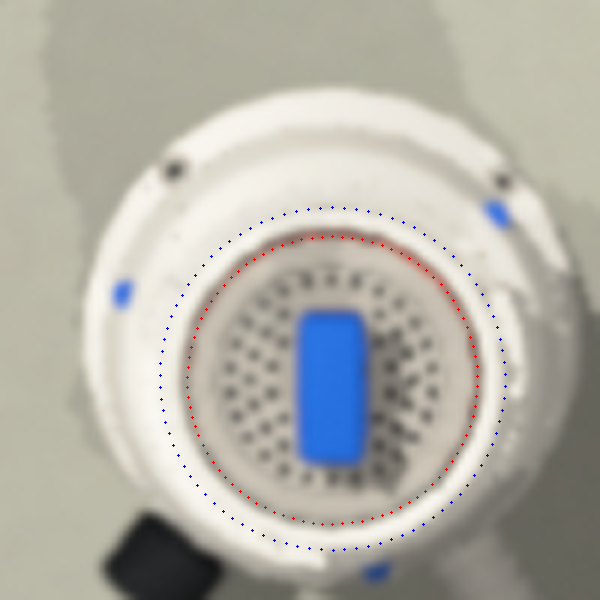

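View pics/s10c.png

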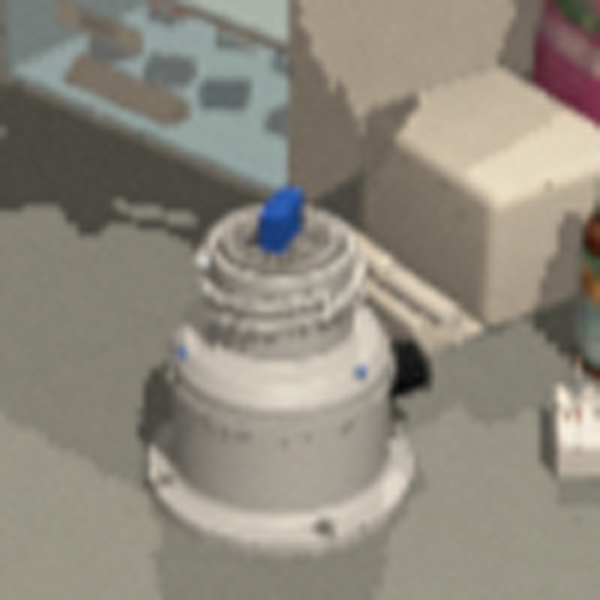

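The strainer is seated flat and concentric. Next I'll go above the ring nut.

Emit:
arm_command([
  [32, -9, 5, 0, 1],
  [32, -9, 10, 0, 1],
  [32, -9, 10, 0, 1],
  [32, -9, 10, 0, 1],
  [32, -9, 10, 0, 1],
  [32, -10, 12, 0, 1],
  [0, 0, 0, 0, 1],
  [0, 0, 0, 0, 1],
  [0, 0, 0, 0, 1],
])

```text
time_s: 15.58
ee_pos: [453.6, 81.7, 216.8]
eef_rot: [3.142, 0.002, -2.725]
ft_force: [-0.0, 0.4, -0.5]
opening: 86.8
```

```bash
python3 - <<'E'
from h import *
p,r=st(); d=snap("wrist","w11"); save(d,p,r,"w11"); print(np.round(read_state()["joint_positions"],2))
nets(["ring_centre","nut_lug"],["wrist"])
E
```

```text
t 15.57 pos [453.6  81.7 216.8] rot [ 3.14  0.   -2.73] F [-0.   0.4 -0.5] M [ 0.04  0.03 -0.02] open 86.8 q6 1.697
[-0.21  0.21 -0.07  2.1   0.02  0.82  1.7 ]
ring_centre wrist [([527.9, 74.3, 9.5], 0.77), ([436.4, 69.9, 12.5], 0.59)]
nut_lug wrist [([436.1, 45.0, 9.9], 0.75), ([514.0, 62.3, 2.9], 0.64)]
```

View pics/w11.png

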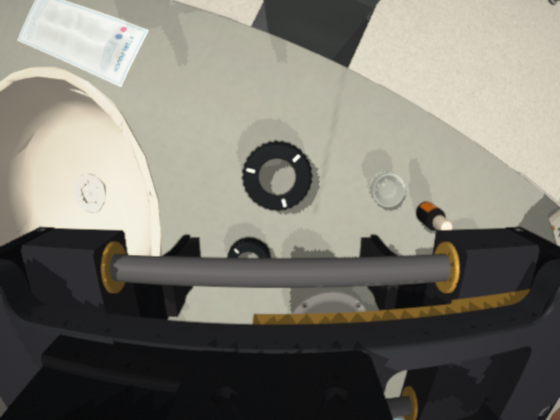

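The ring is at (277,176), with white dashes at about (296,158), (250,171) and (284,203).

```bash
python3 - <<'E'
from h import *
d,p,r=load("w11"); im=d["color"].astype(int)
g=im.min(2); m=(g>150).astype(np.uint8); mm=np.zeros_like(m); cv2.circle(mm,(277,176),32,1,-1); cv2.circle(mm,(277,176),20,0,-1); m&=mm
n,l,s,c=cv2.connectedComponentsWithStats(m); 
D=[]
for i in range(1,n):
    if s[i,4]>5: X=toz(d,*c[i],25,p,r); D.append(X[:2]); print(c[i],s[i,4],X)
# dark mask -> top outline
dk=(im.max(2)<75).astype(np.uint8); box=np.zeros_like(dk); cv2.circle(box,(277,176),42,1,-1); dk&=box
ys,xs=np.nonzero(dk); print(xs.min(),xs.max(),ys.min(),ys.max())
c0=np.array([434.,70.])
if len(D)==3:
    A=np.array(D); 
    # circumcentre
    M=2*(A[1:]-A[0]); b=(A[1:]**2).sum(1)-(A[0]**2).sum(); c0=np.linalg.solve(M,b); print("centre",c0,np.linalg.norm(A-c0,axis=1))
    print(np.degrees(np.arctan2(*(A-c0).T[::-1]))%120)
overlay("w11",c0,"w11c",[(32,25,(255,0,0)),(16.5,25,(0,255,0)),(32,0,(255,255,0))],(230,130,330,230),6,pts=[(*q,25) for q in D])
E
```

```text
[295.82 157.82] 33 [411.6   77.77  25.  ]
[250.64 170.14] 28 [437.71  45.78  25.  ]
[283.63 202.67] 27 [452.88  84.49  25.  ]
243 312 141 210
centre [434.14  69.51] [24. 24. 24.]
[39.88 38.57 38.63]
```

View pics/w11c.png

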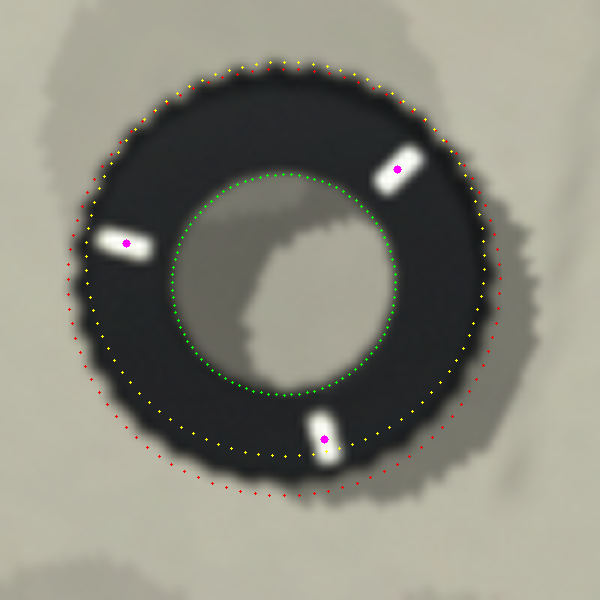

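Emit:
arm_command([
  [0, 0, 0, 7.3, 1],
  [11, -3.1, 20, 0, 1],
  [11, -3.1, 30, 0, 1],
  [0, 0, 30, 0, 1],
  [0, 0, 20, 0, 1],
  [0, 0, 7, 0, 1],
  [0, 0, 0, 0, 1],
  [0, 0, 0, 0, 1],
])

```text
time_s: 16.73
ee_pos: [433.9, 68.8, 110.0]
eef_rot: [3.142, 0.002, -2.854]
ft_force: [0.0, 0.5, -0.6]
opening: 86.9
```

```bash
python3 - <<'E'
from h import *
p,r=st(); d=snap("wrist","w12"); save(d,p,r,"w12"); print(np.degrees(np.arctan2(r[1,0],r[0,0]))%360)
rows(p,r,[434.1,69.5,74])
overlay("w12",(434.1,69.5),"w12c",[(32,25,(255,0,0)),(16.5,25,(0,255,0))],(160,130,400,250),3)
E
```

```text
t 16.73 pos [433.9  68.8 110. ] rot [ 3.14  0.   -2.85] F [ 0.   0.5 -0.6] M [ 0.07 -0.01  0.  ] open 86.9 q6 1.575
196.49711146100293
tool shift [-0.3  0.6 36. ]
```

View pics/w12c.png

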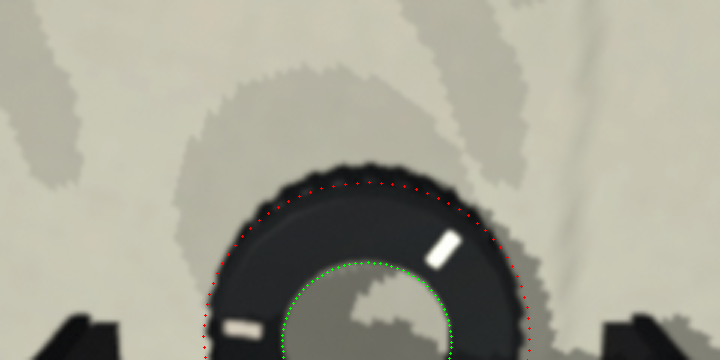

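The ring is centred between the fingers. I'll descend and grasp.

Emit:
arm_command([
  [-0.3, 0.6, 15, 0, 1],
  [0, 0, 15, 0, 1],
  [0, 0, 6, 0, 1],
  [0, 0, 0, 0, 1],
  [0, 0, 0, 0, -1],
  [0, 0, 0, 0, -1],
  [0, 0, 0, 0, -1],
  [0, 0, 0, 0, -1],
  [0, 0, 0, 0, -1],
])

```text
time_s: 17.9
ee_pos: [433.6, 69.4, 73.6]
eef_rot: [3.142, 0.0, -2.854]
ft_force: [-0.8, 0.2, 4.7]
opening: 64.2
```

```bash
python3 - <<'E'
from h import *
p,r=st(); d=snap("wrist","w13"); save(d,p,r,"w13"); print(np.degrees(np.arctan2(r[1,0],r[0,0]))%360)
overlay("w13",(p+r@[0,0,0])[:2],"w13c",[(32,25,(255,0,0)),(16.5,25,(0,255,0))],(160,130,400,250),3)
E
```

```text
t 17.90 pos [433.6  69.4  73.6] rot [ 3.14  0.   -2.85] F [-0.8  0.2  4.7] M [ 0.03  0.21 -0.04] open 64.2 q6 1.566
196.49057732254323
```

View pics/w13c.png

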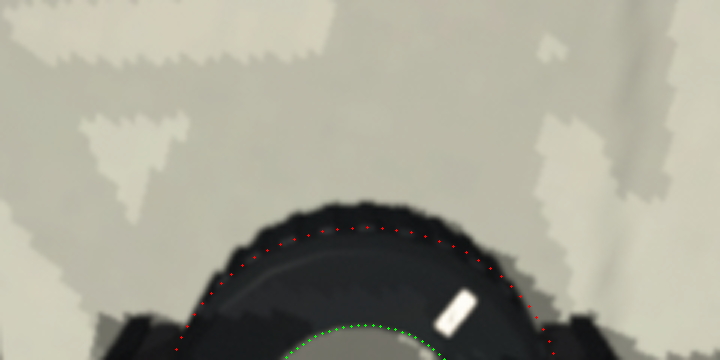

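The ring is gripped across its flats at 64.2 mm. I'll lift it, carry it over the trap and look.

Emit:
arm_command([
  [0, 0, -20, 0, -1],
  [0, 0, -40, 0, -1],
  [0, 0, -50, 0, -1],
  [0, 0, -40, 0, -1],
  [-32, 15.8, 0, 0, -1],
  [-32, 15.8, 0, 0, -1],
  [-32, 15.8, 0, 0, -1],
  [-32, 15.8, 0, 0, -1],
  [-33.5, 15.7, 0, 0, -1],
  [0, 0, 0, 0, -1],
  [0, 0, 0, 0, -1],
  [0, 0, 0, 0, -1],
])

```text
time_s: 19.45
ee_pos: [565.1, 189.7, 223.0]
eef_rot: [-3.141, -0.001, -2.855]
ft_force: [0.1, 0.6, -1.3]
opening: 64.4
```

```bash
python3 - <<'E'
from h import *
p,r=st(); d=snap("wrist","w14"); save(d,p,r,"w14"); d=snap("scene","s14");save(d,p,r,"s14")
rows(p,r,[566.5,190.9,0])
E
```

```text
t 19.45 pos [565.1 189.7 223. ] rot [-3.14 -0.   -2.85] F [ 0.1  0.6 -1.3] M [ 0.01  0.03 -0.  ] open 64.4 q6 1.431
tool shift [ -2.    0.9 223. ]
```

View pics/w14.png

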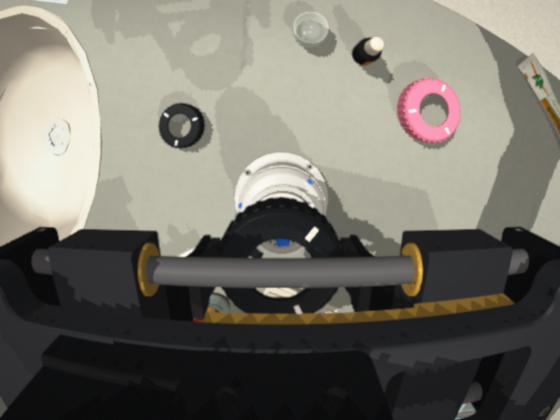

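View pics/s14.png

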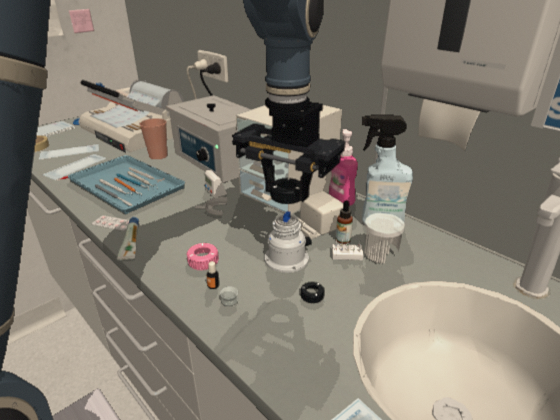

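The ring hangs over the trap, and the strainer's grip can be seen through its hole at (283,242). I'll correct sideways, align the lugs and lower to check.

Emit:
arm_command([
  [-2, 0.9, 0, 0, -1],
  [0, 0, 10, 3.2, -1],
  [0, 0, 12, 0, -1],
  [0, 0, 0, 0, -1],
  [0, 0, 0, 0, -1],
  [0, 0, 0, 0, -1],
])

```text
time_s: 20.3
ee_pos: [567.8, 192.3, 201.7]
eef_rot: [3.141, 0.001, -2.909]
ft_force: [-0.3, 0.0, -1.3]
opening: 63.9
```

```bash
python3 - <<'E'
from h import *
p,r=st(); d=snap("wrist","w15"); save(d,p,r,"w15"); print(np.degrees(np.arctan2(r[1,0],r[0,0]))%360)
z=p[2]-73.6; print("underside",z)
c=(p+r@np.array([-.5,-.3,0]))[:2]; print(c)
a=np.radians(35.8)
overlay("w15",c,"w15c",[(32,z+25,(255,0,0)),(16.5,z+25,(0,255,0))],(200,140,360,260),5,pts=[(c[0]+24*np.cos(a+k),c[1]+24*np.sin(a+k),z+25) for k in(0,2.0944,4.18879)])
c=(566.8,190.7)
overlay("w15",c,"w15d",[(37,58,(255,0,0)),(46,0,(255,255,0)),(24,95,(0,0,255))],(200,140,360,260),5,pts=[(c[0]+34*np.cos(a+k),c[1]+34*np.sin(a+k),59) for k in(0,2.0944,4.18879)])
E
```

```text
t 20.30 pos [567.8 192.3 201.7] rot [ 3.14  0.   -2.91] F [-0.3  0.  -1.3] M [0.02 0.08 0.04] open 63.9 q6 1.377
193.3058887976483
underside 128.12845545906458
[568.34 192.17]
```

View pics/w15c.png

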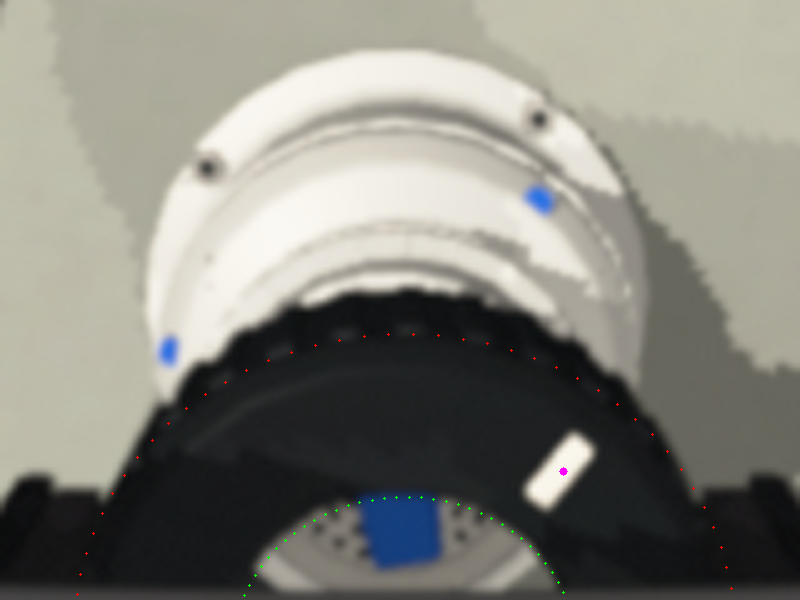

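View pics/w15d.png

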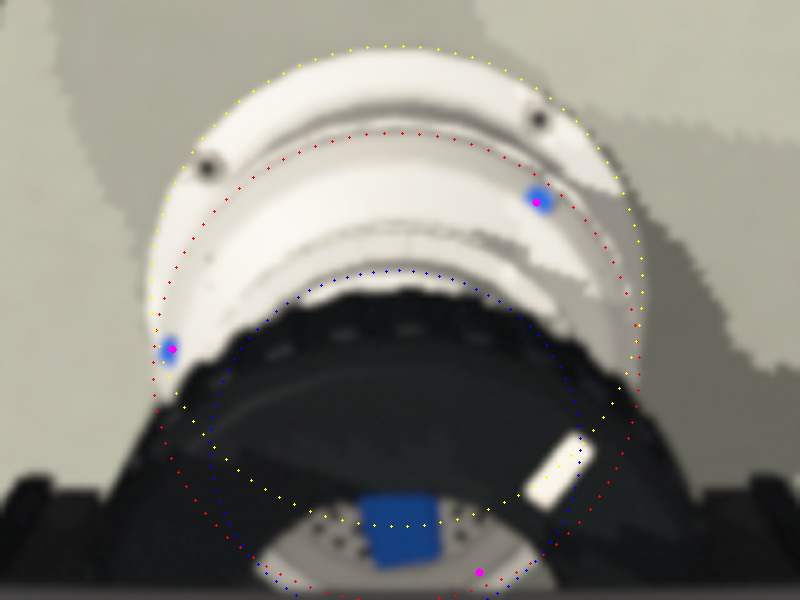

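Both overlays match the picture. The ring needs (1.8, -1.1) mm and the lugs line up with the dots.

Emit:
arm_command([
  [1.8, -1.1, 0, 0, -1],
  [0, 0, 10, 0, -1],
  [0, 0, 10, 0, -1],
  [0, 0, 6, 0, -1],
  [0, 0, 0, 0, -1],
  [0, 0, 0, 0, -1],
  [0, 0, 0, 0, -1],
])

```text
time_s: 21.22
ee_pos: [566.3, 190.9, 175.7]
eef_rot: [3.141, 0.001, -2.909]
ft_force: [-0.4, 0.3, -1.4]
opening: 63.8
```

```bash
cat > chk.py <<'E'
from h import *
import sys
n=sys.argv[1]
p,r=st(); d=snap("wrist",n); save(d,p,r,n); yaw=np.degrees(np.arctan2(r[1,0],r[0,0]))%360; print("yaw",yaw)
z=p[2]-73.6; print("underside",z)
c=(p+r@np.array([-.5,-.3,0]))[:2]; print(c, "shift",(r.T@np.array([566.8-c[0],190.7-c[1],0])).round(2))
a=np.radians(35.8+yaw-193.3); m=(566.8,190.7); b=np.radians(35.8)
overlay(n,c,n+"c",[(32,z+25,(255,0,0)),(16.5,z+25,(0,255,0))],(200,140,360,260),5,pts=[(c[0]+24*np.cos(a+k),c[1]+24*np.sin(a+k),z+25) for k in(0,2.0944,4.18879)]+[(m[0]+34*np.cos(b+k),m[1]+34*np.sin(b+k),59) for k in(0,2.0944,4.18879)])
E
python3 chk.py w16
```

```text
t 21.23 pos [566.3 190.9 175.7] rot [ 3.14  0.   -2.91] F [-0.4  0.3 -1.4] M [-0.01  0.01 -0.04] open 63.8 q6 1.375
yaw 193.29922450488564
underside 102.05808308701236
[566.82 190.71] shift [ 0.02 -0.01 -0.  ]
```

View pics/w16c.png

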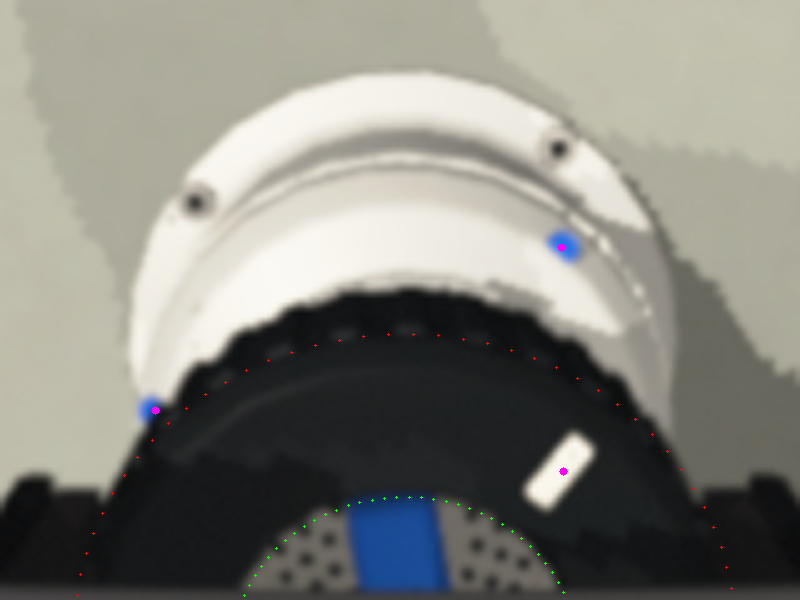

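The ring is concentric to 0.1 mm and the lugs line up radially with the dots. Lowering with force checks.

Emit:
arm_command([
  [0, 0, 3, 0, -1],
  [0, 0, 3, 0, -1],
  [0, 0, 3, 0, -1],
  [0, 0, 0, 0, -1],
  [0, 0, 0, 0, -1],
])

```text
time_s: 21.9
ee_pos: [566.1, 190.8, 166.3]
eef_rot: [3.142, 0.0, -2.909]
ft_force: [-0.6, -0.4, -1.4]
opening: 64.1
```

```bash
python3 chk.py w17
```

```text
t 21.90 pos [566.1 190.8 166.3] rot [ 3.14  0.   -2.91] F [-0.6 -0.4 -1.4] M [0.04 0.04 0.  ] open 64.1 q6 1.374
yaw 193.29933045903027
underside 92.7256602846644
[566.64 190.63] shift [-0.17  0.03  0.  ]
```

Emit:
arm_command([
  [-0.1, 0, 1.5, 0, -1],
  [0, 0, 1.5, 0, -1],
  [0, 0, 1.5, 0, -1],
  [0, 0, 0, 0, -1],
  [0, 0, 0, 0, -1],
])

```text
time_s: 22.58
ee_pos: [566.1, 190.8, 161.8]
eef_rot: [3.141, 0.0, -2.909]
ft_force: [0.7, 0.2, -2.3]
opening: 63.7
```

```bash
python3 chk.py w18
```

```text
t 22.57 pos [566.1 190.8 161.8] rot [ 3.14  0.   -2.91] F [ 0.7  0.2 -2.3] M [ 0.02  0.   -0.01] open 63.7 q6 1.374
yaw 193.30099137058863
underside 88.24977754973983
[566.7  190.67] shift [-0.11  0.    0.  ]
```

Emit:
arm_command([
  [-0.1, 0, 1.5, 0, -1],
  [0, 0, 1.5, 0, -1],
  [0, 0, 1.5, 0, -1],
  [0, 0, 0, 0, -1],
  [0, 0, 0, 0, -1],
])

```text
time_s: 23.25
ee_pos: [566.2, 190.8, 157.3]
eef_rot: [3.142, -0.0, -2.909]
ft_force: [-1.1, 0.4, -1.1]
opening: 64.0
```

```bash
python3 chk.py w19
```

```text
t 23.25 pos [566.2 190.8 157.3] rot [ 3.14 -0.   -2.91] F [-1.1  0.4 -1.1] M [0.01 0.03 0.01] open 64.0 q6 1.373
yaw 193.298638083661
underside 83.72595680232641
[566.79 190.66] shift [-0.02  0.04  0.  ]
```

Emit:
arm_command([
  [0, 0, 1, 0, -1],
  [0, 0, 1, 0, -1],
  [0, 0, 1, 0, -1],
  [0, 0, 0, 0, -1],
  [0, 0, 0, 0, -1],
])

```text
time_s: 23.92
ee_pos: [566.2, 190.8, 154.3]
eef_rot: [3.142, -0.0, -2.91]
ft_force: [0.6, -0.3, -1.9]
opening: 64.1
```

```bash
python3 chk.py w20
```

```text
t 23.93 pos [566.2 190.8 154.3] rot [ 3.14 -0.   -2.91] F [ 0.6 -0.3 -1.9] M [ 0.06  0.02 -0.03] open 64.1 q6 1.373
yaw 193.29668462228852
underside 80.70429500433937
[566.79 190.64] shift [-0.02  0.06  0.  ]
```

Emit:
arm_command([
  [0, 0, 0.7, 0, -1],
  [0, 0, 0.7, 0, -1],
  [0, 0, 0, 0, -1],
  [0, 0, 0, 0, -1],
])

```text
time_s: 24.48
ee_pos: [566.2, 190.9, 152.9]
eef_rot: [3.142, -0.0, -2.909]
ft_force: [0.3, 0.2, -1.3]
opening: 64.0
```

```bash
python3 chk.py w21
```

```text
t 24.48 pos [566.2 190.9 152.9] rot [ 3.14 -0.   -2.91] F [ 0.3  0.2 -1.3] M [0.05 0.03 0.05] open 64.0 q6 1.373
yaw 193.29839319607518
underside 79.3305490163932
[566.78 190.68] shift [-0.02  0.02  0.  ]
```

Emit:
arm_command([
  [0, 0, 0.5, 0, -1],
  [0, 0, 0.4, 0, -1],
  [0, 0, 0, 0, -1],
  [0, 0, 0, 0, -1],
])

```text
time_s: 25.02
ee_pos: [566.4, 190.9, 152.4]
eef_rot: [3.141, 0.001, -2.91]
ft_force: [-1.3, 0.4, 3.1]
opening: 64.1
```

```bash
python3 chk.py w22
```

```text
t 25.02 pos [566.4 190.9 152.4] rot [ 3.14  0.   -2.91] F [-1.3  0.4  3.1] M [-0.02  0.22 -0.05] open 64.1 q6 1.373
yaw 193.29707429923204
underside 78.80385431167636
[566.96 190.74] shift [ 0.17 -0.   -0.  ]
```

Contact is at 16.2 mm below the rim, so the lugs rest on the thread. I'll turn clockwise, following the lead of 0.058 mm/deg.

Emit:
arm_command([
  [0, 0, 0.3, 5, -1],
  [0, 0, 0.3, 5, -1],
  [0, 0, 0.3, 5, -1],
  [0, 0, 0.3, 5, -1],
  [0, 0, 0, 0, -1],
  [0, 0, 0, 0, -1],
])

```text
time_s: 25.82
ee_pos: [566.7, 191.1, 151.2]
eef_rot: [3.141, 0.001, 3.026]
ft_force: [0.7, -0.5, 3.1]
opening: 64.2
```

```bash
python3 chk.py w23
```

```text
t 25.82 pos [566.7 191.1 151.2] rot [3.14 0.   3.03] F [ 0.7 -0.5  3.1] M [ 0.1  -0.08 -0.05] open 64.2 q6 1.077
yaw 173.37271042568028
underside 77.58648356315211
[567.15 190.75] shift [ 0.35 -0.09 -0.  ]
```

View pics/w23c.png

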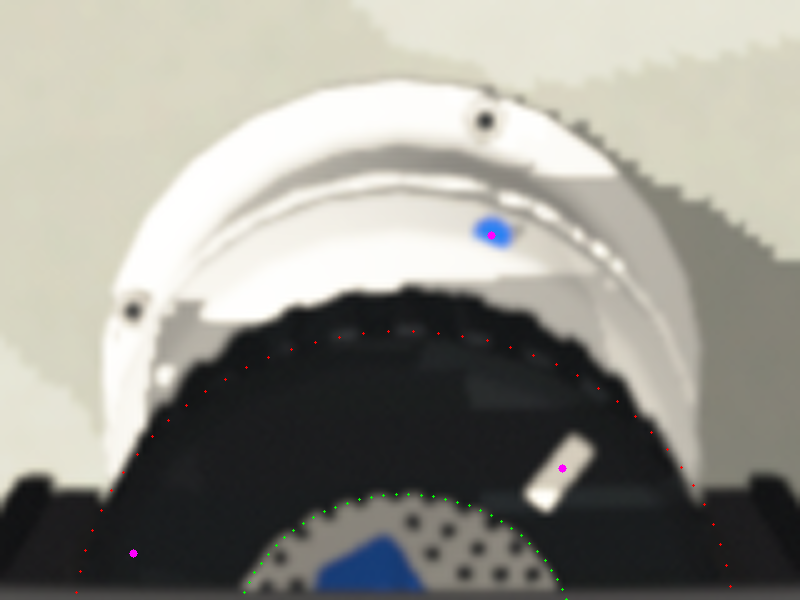

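The ring sank 1.2 mm in 20°, exactly the thread lead, so it is engaged. Continuing.

Emit:
arm_command([
  [0.3, 0, 0.3, 5, -1],
  [0, 0, 0.3, 5, -1],
  [0, 0, 0.3, 5, -1],
  [0, 0, 0.3, 5, -1],
  [0, 0, 0, 0, -1],
  [0, 0, 0, 0, -1],
])

```text
time_s: 26.62
ee_pos: [566.2, 191.1, 149.9]
eef_rot: [3.141, 0.0, 2.677]
ft_force: [0.5, 0.2, 4.6]
opening: 63.7
```

```bash
python3 chk.py w24
```

```text
t 26.62 pos [566.2 191.1 149.9] rot [3.14 0.   2.68] F [0.5 0.2 4.6] M [ 0.07 -0.1  -0.06] open 63.7 q6 0.782
yaw 153.37713915533968
underside 76.34548173026388
[566.55 190.56] shift [-0.16  0.24  0.  ]
```

Emit:
arm_command([
  [0, 0.2, 0.2, 5, -1],
  [0, 0, 0.2, 5, -1],
  [0, 0, 0, 0, -1],
  [0, 0, 0, 0, -1],
])

```text
time_s: 27.18
ee_pos: [566.2, 191.0, 149.4]
eef_rot: [3.141, 0.0, 2.502]
ft_force: [-0.0, 0.1, 4.8]
opening: 63.9
```

```bash
python3 chk.py w25
```

```text
t 27.18 pos [566.2 191.  149.4] rot [3.14 0.   2.5 ] F [-0.   0.1  4.8] M [-0.03 -0.06 -0.04] open 63.9 q6 0.634
yaw 143.35324282034284
underside 75.78909061617549
[566.39 190.49] shift [-0.2   0.42  0.  ]
```

Emit:
arm_command([
  [0, 0.3, 0.2, 5, -1],
  [0, 0, 0.2, 5, -1],
  [0, 0, 0, 0, -1],
  [0, 0, 0, 0, -1],
])

```text
time_s: 27.72
ee_pos: [566.5, 191.2, 149.3]
eef_rot: [3.141, 0.0, 2.327]
ft_force: [-1.2, 0.8, 7.5]
opening: 63.8
```

```bash
python3 chk.py w26
```

```text
t 27.73 pos [566.5 191.2 149.3] rot [3.14 0.   2.33] F [-1.2  0.8  7.5] M [-0.11  0.07 -0.06] open 63.8 q6 0.487
yaw 133.34793575708673
underside 75.7049799450476
[566.64 190.63] shift [-0.06  0.17  0.  ]
```

The nut sank only 0.08 mm in that last 10°, so the flange landed at yaw ≈ 142°. I expect the play to end near 116° and 20 N near 103°. I'll ease the push and go on, watching the torque while turning.

Emit:
arm_command([
  [0, 0.1, -0.2, 5, -1],
  [0, 0, -0.2, 5, -1],
])

```text
time_s: 28.02
ee_pos: [566.4, 191.2, 149.3]
eef_rot: [3.141, -0.0, 2.15]
ft_force: [0.1, 0.6, 3.2]
opening: 64.1
```

```bash
python3 chk.py w27
```

```text
t 28.02 pos [566.4 191.2 149.3] rot [ 3.14 -0.    2.15] F [0.1 0.6 3.2] M [-0.05 -0.05  0.04] open 64.1 q6 0.339
yaw 123.20059379068614
underside 75.74542787983216
[566.45 190.67] shift [-0.16  0.31  0.  ]
```

Emit:
arm_command([
  [0, 0.1, 0, 4, -1],
  [0, 0, 0, 4, -1],
])

```text
time_s: 28.32
ee_pos: [566.5, 191.3, 149.3]
eef_rot: [3.141, -0.0, 2.012]
ft_force: [-0.2, 0.3, 5.4]
opening: 63.9
```

```bash
python3 chk.py w28
```

```text
t 28.32 pos [566.5 191.3 149.3] rot [ 3.14 -0.    2.01] F [-0.2  0.3  5.4] M [-0.05  0.05  0.01] open 63.9 q6 0.223
yaw 115.29730302652885
underside 75.72819589652798
[566.4  190.75] shift [-0.22  0.34  0.  ]
```

Emit:
arm_command([
  [0, 0, 0, 3, -1],
  [0, 0, 0, 3, -1],
])

```text
time_s: 28.62
ee_pos: [566.4, 191.4, 149.3]
eef_rot: [3.141, -0.0, 1.909]
ft_force: [0.7, 0.3, 4.1]
opening: 63.8
```

```bash
python3 chk.py w29
```

```text
t 28.62 pos [566.4 191.4 149.3] rot [ 3.14 -0.    1.91] F [0.7 0.3 4.1] M [-0.05  0.02  0.15] open 63.8 q6 0.137
yaw 109.35497288093568
underside 75.69643416138263
[566.32 190.81] shift [-0.27  0.41  0.  ]
```

Emit:
arm_command([
  [0, 0, 0, 1.5, -1],
  [0, 0, 0, 1.5, -1],
])

```text
time_s: 28.92
ee_pos: [566.4, 191.4, 149.3]
eef_rot: [3.141, -0.0, 1.855]
ft_force: [0.3, -0.2, 4.4]
opening: 64.1
```

```bash
python3 chk.py w30
```

```text
t 28.93 pos [566.4 191.4 149.3] rot [ 3.14 -0.    1.85] F [ 0.3 -0.2  4.4] M [-0.03  0.    0.17] open 64.1 q6 0.092
yaw 106.283067482938
underside 75.67180664005502
[566.26 190.87] shift [-0.31  0.47  0.  ]
```

View pics/w30c.png

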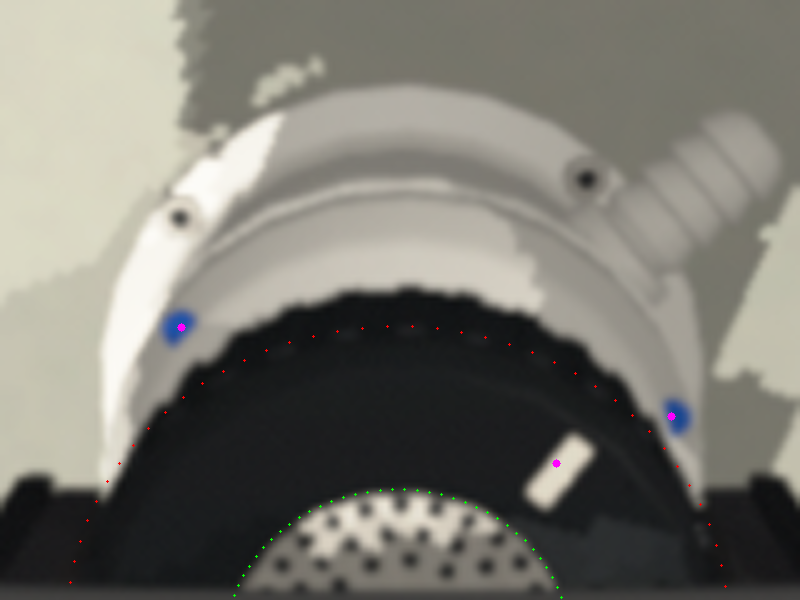

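The dash still sits in the same place in the gripper, so there was no slip. Torque is 0.17 N·m. I'll add a little more and check again.

Emit:
arm_command([
  [0, 0, 0, 1.2, -1],
  [0, 0, 0, 1.2, -1],
])

```text
time_s: 29.22
ee_pos: [566.4, 191.5, 149.3]
eef_rot: [3.141, -0.0, 1.813]
ft_force: [-0.8, 0.3, 4.4]
opening: 63.7
```

```bash
python3 chk.py w31; python3 -c "
from h import *
for i in range(3): st(); read_camera('wrist')"
```

```text
t 29.23 pos [566.4 191.5 149.3] rot [ 3.14 -0.    1.81] F [-0.8  0.3  4.4] M [-0.01 -0.03  0.26] open 63.7 q6 0.057
yaw 103.8748493876414
underside 75.68602499397153
[566.25 190.91] shift [-0.34  0.48  0.  ]
t 29.27 pos [566.4 191.4 149.3] rot [ 3.14 -0.    1.81] F [ 0.7 -0.1  4.5] M [-0.08 -0.01  0.09] open 63.9 q6 0.056
t 29.32 pos [566.4 191.4 149.2] rot [ 3.14 -0.    1.81] F [ 0.5 -0.3  5.5] M [-0.04  0.03  0.  ] open 64.1 q6 0.057
t 29.38 pos [566.4 191.4 149.3] rot [ 3.14 -0.    1.81] F [ 0.2 -0.6  5.4] M [-0.03 -0.06  0.02] open 64.3 q6 0.057
```

Torque rose from 0.15 through 0.17 to 0.26, with about 12° past the take-up. That is roughly 20 N, hand-tight, so I'll release and retreat.

Emit:
arm_command([
  [0, 0, -0.4, 0, -1],
  [0, 0, 0, 0, 1],
  [0, 0, 0, 0, 1],
  [0, 0, 0, 0, 1],
  [0, 0, 0, 0, 1],
  [0, 0, -20, 0, 1],
  [0, 0, -35, 0, 1],
  [0, 0, -35, 0, 1],
  [-20, 0, -30, 0, 1],
  [-24, 0, 0, 0, 1],
  [0, 0, 0, 0, 1],
  [0, 0, 0, 0, 1],
])

```text
time_s: 30.92
ee_pos: [576.4, 149.8, 269.0]
eef_rot: [-3.14, -0.001, 1.814]
ft_force: [-0.3, 1.2, 0.6]
opening: 87.1
```

```bash
python3 - <<'E'
from h import *
p,r=st(); d=snap("wrist","w32"); save(d,p,r,"w32"); d=snap("scene","s32"); save(d,p,r,"s32")
nets(["ring_centre","bond_bottle","dappen_dish","bur_block"],["wrist","scene"])
a=np.radians(35.8+103.87-193.3); m=(566.8,190.7); 
overlay("w32",m,"w32c",[(32,75.7+25,(255,0,0)),(16.5,75.7+25,(0,255,0))],(220,90,340,200),6,pts=[(m[0]+24*np.cos(a+k),m[1]+24*np.sin(a+k),100.7) for k in(0,2.0944,4.18879)])
overlay("s32",m,"s32c",[],(240,180,340,280),6)
E
```

```text
t 30.93 pos [576.4 149.8 269. ] rot [-3.14 -0.    1.81] F [-0.3  1.2  0.6] M [-0.05  0.03  0.04] open 87.1 q6 0.076
ring_centre wrist [([527.8, 74.6, 8.2], 0.72), ([437.8, 305.8, 10.2], 0.63)]
ring_centre scene [([565.5, 193.9, -2.1], 0.74), ([568.1, 193.6, 87.9], 0.6), ([524.3, 81.7, 5.2], 0.57), ([433.8, 305.0, 15.9], 0.55)]
bond_bottle wrist [([405.9, 224.9, -0.7], 0.59)]
bond_bottle scene [([401.5, 227.2, 3.0], 0.5)]
dappen_dish wrist [([402.6, 174.2, -1.5], 0.85)]
dappen_dish scene [([401.9, 169.6, -0.5], 0.86)]
bur_block wrist [([663.8, 114.4, 1.7], 0.6)]
bur_block scene [([666.4, 114.6, -1.5], 0.92), ([402.9, 226.4, 0.6], 0.52)]
```

View pics/w32c.png

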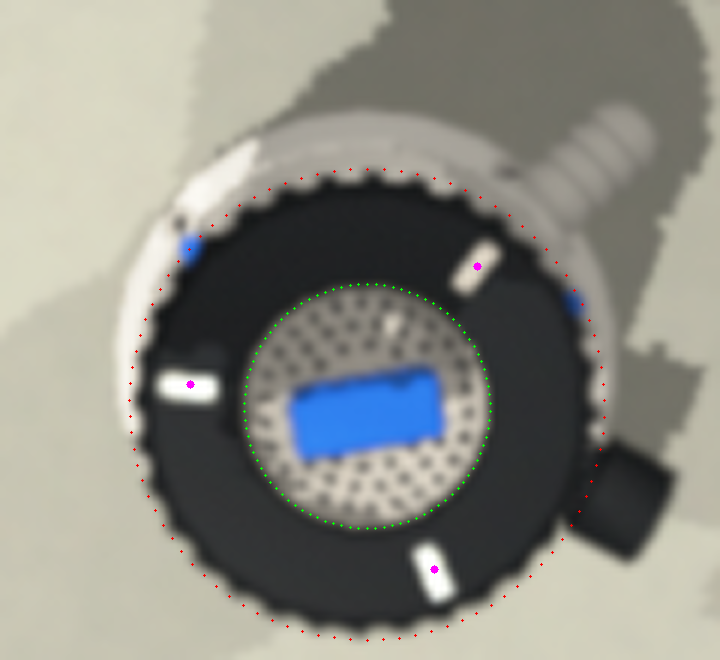

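View pics/s32.png

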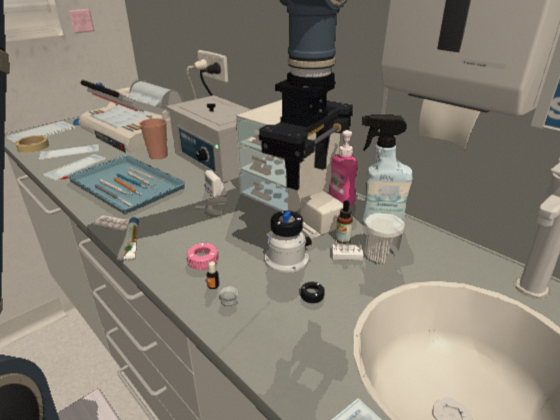

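The ring is centred and level, its dashes are exactly at the predicted clamped angle, and the strainer's grip shows through the hole. The neighbours haven't moved, so I'll hand it in.

```bash
python3 -c "
from rig import *
print(job_done())"
```

```text
the job is handed in; nothing more can be done
None
```

The trap is closed: the strainer lies on its seal and the ring nut clamps it at an estimated 20 N. The job was handed in at about 31 s of the 70 s allowed; no verdict came back.

- **Strainer:** I lowered it into the mouth and felt the seal about 4 mm below the rim, with roughly 5 N of contact. A picture taken after letting go showed it flat and concentric with the mouth.
- **Ring nut:** I gripped the large black ring across its flats, lined its lugs up with the blue dots and let it down. The lugs rested on the thread 16.2 mm below the rim.
- **Tightening:** The nut turned clockwise down the thread at its lead. The flange landed with the underside about 19.3 mm below the rim. After the play was taken up, the torque read 0.15, 0.17 and then 0.26 N·m.
- **Clamp estimate:** I stopped about 12° past the expected take-up, which implies 19 to 20 N. The clamp force could not be measured directly, and the single torque readings were noisy by about 0.05 N·m.
- **Last checks:** After release the nut's hole and dashes sat exactly where the model put them, so it had not backed off. The bottle, dish and bur block read within a few mm of where they started, and the arm was clear.
- **Disagreements:** The trained networks put the mouth up to 4 mm away from my own fit of the pictures; I relied on the fit, which the insertion bore out. After closing, the networks' best ring position was also wrong in height, while their second one matched.

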